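# Pack a field water-test case: one of each, no doubles

## Task

Pack the open field case so that it holds one of each: the sample jar, the reagent carton, an amber bottle and a dropper bottle, each standing upright on the floor of the foam recess that fits it (the two small round recesses take either bottle). One bottle is in the case already: leave it there, do not pack a second of its kind, and leave the two spare bottles where they stand on the bench. Set things down rather than dropping them, and tip nothing over.

Things in the scene. Friction and masses are not known exactly. Their poses are not given: they have to be found in the camera images.
- amber_1: Squat amber-glass bottle, paper label, white screw cap: 38 mm diameter, straight-sided from 0 to 50 mm above its base, cap 27 mm diameter, 73 mm high in all, 100 g. Origin: centre of its underside, z up. One of two alike. Always starts on the bench mat (its top is 4 mm above the table top).
- amber_2: Squat amber-glass bottle, paper label, white screw cap: 38 mm diameter, straight-sided from 0 to 50 mm above its base, cap 27 mm diameter, 73 mm high in all, 100 g. Origin: centre of its underside, z up. One of two alike. Either amber_2 or dropper_2 (it varies) starts in well_small_1, the other on the bench mat.
- dropper_1: White plastic dropper bottle with a tapered nozzle: 38 mm diameter, straight-sided from 0 to 54 mm above its base, narrow nozzle, 88 mm high in all, 80 g. Origin: centre of its underside, z up. One of two alike. Always starts on the bench mat (its top is 4 mm above the table top).
- dropper_2: White plastic dropper bottle with a tapered nozzle: 38 mm diameter, straight-sided from 0 to 54 mm above its base, narrow nozzle, 88 mm high in all, 80 g. Origin: centre of its underside, z up. One of two alike. Either amber_2 or dropper_2 (it varies) starts in well_small_1, the other on the bench mat.
- sample_jar: White wide-mouth plastic sample jar: cylinder 56 mm diameter and straight-sided from 0 to 61 mm above its base, ribbed screw lid 54 mm diameter, 87 mm high in all, 160 g. Origin at the centre of its underside, z up. Starts on the bench mat.
- carton: Closed upright reagent carton, plain cardboard with a white band, 56 mm (its x) by 26 mm (its y) by 72 mm high, 60 g; stiff. Origin at the centre of its underside, z up. Starts upright on the bench mat, at any yaw.
- well_small_1: Dark foam block 100 x 100 mm (recess floor paler), fixed in the open case with three others, two by two, in varying order. Origin: block's centre, 2 mm below the recess floor, 22 mm below the block's top; z up, x and y along its sides. Round recess 54 mm diameter, 20 mm deep, centred; holds a bottle at the start. Case rim 30 mm above the table; open lid on the +y side, 72 mm high.
- well_small_2: Dark foam block 100 x 100 mm (recess floor paler), fixed in the open case with three others, two by two, in varying order. Origin: block's centre, 2 mm below the recess floor, 22 mm below the block's top; z up, x and y along its sides. Round recess 54 mm diameter, 20 mm deep, centred, empty at the start: the place for the missing bottle.
- well_large: Dark foam block 100 x 100 mm (recess floor paler), fixed in the open case with three others, two by two, in varying order. Origin: block's centre, 2 mm below the recess floor, 22 mm below the block's top; z up, x and y along its sides. Round recess 74 mm diameter, 20 mm deep, centred, empty at the start: the place for the sample jar.
- well_slot: Dark foam block 100 x 100 mm (recess floor paler), fixed in the open case with three others, two by two, in varying order. Origin: block's centre, 2 mm below the recess floor, 22 mm below the block's top; z up, x and y along its sides. Oblong recess 72 mm (along its x) by 42 mm (along its y), 20 mm deep, centred, empty at the start: the place for the carton, either way round.
There are look-alikes about, which are no part of the job. What is shaped like the well_slot but green is not meant.

How it is judged (in metres and radians):
At the end, for the whole second after the job is handed in: Jar, carton, one amber and one dropper bottle stand in their recesses: within 13 mm of centre, on the floor within 4 mm, upright within 6 degrees, carton in line within 20 degrees. The bottle already packed and both spares are upright within 20 mm of their start. All at rest (horizontal distance between sample_jar and well_large below 0.013 m and z of sample_jar in the frame of well_large between -0.003 and 0.006 m and angle between each of sample_jar, carton's own z axis and vertical below 0.1 rad and horizontal distance between carton and well_slot below 0.013 m and z of carton in the frame of well_slot between -0.003 and 0.006 m and angle between the x axis of carton and the x axis of well_slot, either way round below 0.35 rad and ((horizontal distance between amber_2 and well_small_1 below 0.013 m and z of amber_2 in the frame of well_small_1 between -0.003 and 0.006 m and angle between each of amber_2, amber_2, amber_1's own z axis and vertical below 0.1 rad and distance of each of amber_2, amber_1 from where it was at the start of the episode below 0.02 m and ((horizontal distance between dropper_1 and well_small_2 below 0.013 m and z of dropper_1 in the frame of well_small_2 between -0.003 and 0.006 m and angle between each of dropper_1, dropper_2's own z axis and vertical below 0.1 rad and distance of dropper_2 from where it was at the start of the episode below 0.02 m) or (horizontal distance between dropper_2 and well_small_2 below 0.013 m and z of dropper_2 in the frame of well_small_2 between -0.003 and 0.006 m and angle between each of dropper_2, dropper_1's own z axis and vertical below 0.1 rad and distance of dropper_1 from where it was at the start of the episode below 0.02 m))) or (horizontal distance between dropper_2 and well_small_1 below 0.013 m and z of dropper_2 in the frame of well_small_1 between -0.003 and 0.006 m and angle between each of dropper_2, dropper_2, dropper_1's own z axis and vertical below 0.1 rad and distance of each of dropper_2, dropper_1 from where it was at the start of the episode below 0.02 m and ((horizontal distance between amber_1 and well_small_2 below 0.013 m and z of amber_1 in the frame of well_small_2 between -0.003 and 0.006 m and angle between each of amber_1, amber_2's own z axis and vertical below 0.1 rad and distance of amber_2 from where it was at the start of the episode below 0.02 m) or (horizontal distance between amber_2 and well_small_2 below 0.013 m and z of amber_2 in the frame of well_small_2 between -0.003 and 0.006 m and angle between each of amber_2, amber_1's own z axis and vertical below 0.1 rad and distance of amber_1 from where it was at the start of the episode below 0.02 m)))) and linear speed of each of amber_1, amber_2, dropper_1, dropper_2, sample_jar, carton below 0.02 m/s and angular speed of each of amber_1, amber_2, dropper_1, dropper_2, sample_jar, carton below 0.2 rad/s); the robot touches nothing.
It fails at once if a bottle, the jar or the carton is tipped over (more than 45 degrees) (angle between any of amber_1, amber_2, dropper_1, dropper_2, sample_jar, carton's own z axis and vertical above 0.785 rad).
It fails at once if a bottle, the jar or the carton is dropped (moves faster than 0.8 m/s, a fall of over 3 cm, with no finger on it) ((linear speed of amber_1 above 0.8 m/s and contact force between amber_1 and the fingers below 0.05 N) or (linear speed of amber_2 above 0.8 m/s and contact force between amber_2 and the fingers below 0.05 N) or (linear speed of dropper_1 above 0.8 m/s and contact force between dropper_1 and the fingers below 0.05 N) or (linear speed of dropper_2 above 0.8 m/s and contact force between dropper_2 and the fingers below 0.05 N) or (linear speed of sample_jar above 0.8 m/s and contact force between sample_jar and the fingers below 0.05 N) or (linear speed of carton above 0.8 m/s and contact force between carton and the fingers below 0.05 N)).
It also fails if it takes over 96 s, if anything falls off the work surface, if the arm or the gripper's body presses on something with over 40 N, if the wrist force passes 120 N, or if a joint passes its speed limit or range.

## Robot

A 6-joint arm with a two-finger parallel gripper is mounted at the origin on the work surface. World frame = base frame: x ahead of the robot, y to its left, z up, the work surface at z = 0. Lengths are in m, angles in degrees, forces in N, time in s.
With the tool pointing down it reaches from about 0.375 to 0.9 m from the base axis. Payload 3.1 kg.
Tool frame: the origin (TCP) lies on the centre line of the jaws, within the pads' length; the fingertips stand 17 mm ahead of it and the grasp point (between the pads) lies 2 mm behind it; z points along the fingers, y is the line along which they close (so a half turn about z gives the same grasp; the last joint's range is limited). The gripper opens to 87 mm and grips with 3 to 60 N. Pads are 19 mm wide; open, the fingers measure 117 mm over their backs; the gripper's body (75 mm by 190 mm) begins 51 mm behind the grasp point.
Start: joints at [54.975, 30.224, 82.088, -0, 67.689, -10.227], TCP at [0.262, 0.567, 0.24] pointing down, gripper open.
Joint ranges: [-176.69, 176.69], [-43.24, 126.21], [12.49, 139.97], [-82, 262], [0, 151.66], [-163.58, 163.58]. Speed limits (degrees/s): [159.86, 159.86, 180, 180, 180, 180].

## Interface

Orientations are given as a 3x3 rotation matrix whose columns are the frame's x, y, z axes.
In Python, from rig import bot, imaging, finder gives the robot as it stands. The module is installed in compiled form; this text tells all that it offers.
- The arm moves only by the tool play_rows, never from a script. Its argument "motion" is a list that holds one entry, the list of rows, each a list of 6 numbers: the shift along the tool's x, y, z in a scale on which 1.0 is 400 mm, then the turn, a rotation vector about the tool's x, y, z in a scale on which 1.0 is 360 degrees. In form: [[[dx, dy, dz, wx, wy, wz], ...]]. A call has 1 to 8 rows; each row is the pose to reach, as a shift and turn from the pose commanded when the call began, along the tool's axes at that moment; what a row does not reach only later rows make up. A row lasts 1/12 s, in which the tool goes at most 41.7 mm and 7.16 degrees, less where a joint would pass 70% of its speed; a pose out of reach is approached as far as the arm can. A call with a gripper value outside its range is refused whole. "fingers" is the finger opening in m, from 0 to 0.087, set as the call begins (left out, the last holds). The fingers move at their own pace and stop on an object; the grip force is fixed at half the most. Time passes only in rows, so rows that repeat a pose let the fingers close. It gives the time, the measured TCP pose, the force, the opening and the grip force at its end, in the units of the state.
- bot.read_state(): the state, without advancing time (a new reading comes with each control period).
- imaging.capture(name): name is "scene" or "top" or "wrist"; returns a dict with "frame" (420x560x3 uint8, red, green, blue), "camera_matrix" (3x3 intrinsics, pixels), "R" (3x3) and "t" (3): a world point X has camera coordinates R X + t. Camera axes: x right, y down, z forward; pixel columns grow to the right and rows downward; lengths in m; the calibration is good to about 2 mm. A picture is of the moment at which its call begins. There is no depth.
- bot.hand_in(): hands the job in; it is judged then, once.
Trained networks look in the newest picture that a camera, given by its name, has taken for a name from the list of things; names that differ only in an ending like _2 or _b are one class to them, and where a whole thing is asked for, a point or a joint stands for the part that bears it (a point fixed in the world has none). Each returns a list of dicts, best first, with "confidence" (0 to 1); they miss things now and then, are a little off and sometimes report something else, mostly with a low value. They report only what shows in the picture. A call takes as long as a camera call. They do not tell look-alikes from the thing itself.
- finder.recognise(camera, name): "at" ([x, y, z] in m, in world coordinates, good to about 4 mm: the middle of the surface that is visible of it).
- finder.outline_of(camera, name): "pixels" (420x560 bool, what is visible of it).
The state is a dict: "time_s": time; "joint_positions": joint angles; "qvel": joint speeds; "tau": joint torques, N m; "position": TCP position; "tcp_rot": TCP orientation; "force": force on the tool from outside, world axes, zero at the start; "moment": the same for the moment, N m; "opening": opening from 0.0 (shut) to 1.0 (fully open); "grasp_force": force on a finger pad.
Only numpy, scipy, OpenCV 4.12 (cv2) and the standard library are available. Lean on these libraries where they do the work, as an engineer would, in place of code of your own. Each camera call takes 0.05 s, during which the arm holds its last target. There are 200 camera calls.

## Working session

There is one attempt and no reset: what is moved stays moved. The work goes in short steps, Python scripts to look and compute and a tool call to move; the robot and the scene stay as the last step left them, time stands still between calls to the robot, and variables do not carry over. Pictures are saved under pics/ and viewed, at most 14 in all, crops included, and the job is handed in when it is done.

Besides the shell and the picture viewer there is one more tool, called after "Emit:" in YAML: its name, and indented under it one key for each argument. play_rows: Moves the arm, as the interface text tells. Its arguments: {"type":"object","properties":{"motion":{"type":"array"},"fingers":{"type":"number"}},"required":["motion"]}

```bash
mkdir -p pics; python3 - <<'E'
from rig import bot, imaging, finder
import cv2, numpy as np, pickle
s=bot.read_state(); print(s['time_s'],s['position'],np.round(s['tcp_rot'],3).tolist(),s['opening'])
D={}
for c in ['top','scene']:
    f=imaging.capture(c); D[c]=f
    cv2.imwrite(f'pics/{c}0.png',f['frame'][:,:,::-1])
    print(c,np.round(f['R'],3).tolist(),f['t'],f['camera_matrix'].tolist())
    for n in ['amber_1','dropper_1','sample_jar','carton','well_small_1','well_large','well_slot']:
        for d in finder.recognise(c,n): print(c,n,round(d['confidence'],2),np.round(d['at'],3))
pickle.dump(D,open('d0.pkl','wb'))
E
```

```text
0.0 [0.26169017 0.56679839 0.2385714 ] [[-0.908, 0.419, -0.001], [0.419, 0.908, -0.002], [0.0, -0.002, -1.0]] 1.0008754138993428
top [[-0.015, -1.0, -0.014], [-0.986, 0.017, -0.169], [0.169, 0.011, -0.986]] [0.05439035 0.45866816 1.37057619] [[524.0166467265324, 0.0, 272.228064084115], [0.0, 524.0166467265324, 209.92162626214315], [0.0, 0.0, 1.0]]
top amber_1 0.68 [ 0.436 -0.086  0.057]
top amber_1 0.57 [0.49  0.15  0.054]
top dropper_1 0.75 [ 0.465 -0.221  0.056]
top dropper_1 0.59 [ 0.545 -0.35   0.059]
top dropper_1 0.23 [0.608 0.245 0.023]
top sample_jar 0.94 [ 0.606 -0.193  0.092]
top carton 0.83 [ 0.595 -0.087  0.08 ]
top carton 0.72 [ 0.544 -0.349  0.057]
top well_small_1 0.82 [0.508 0.254 0.021]
top well_small_1 0.8 [0.491 0.15  0.022]
top well_large 0.72 [0.597 0.138 0.026]
top well_slot 0.86 [0.608 0.245 0.023]
top well_slot 0.86 [0.352 0.479 0.022]
top well_slot 0.72 [0.313 0.302 0.021]
scene [[-0.004, 1.0, -0.019], [0.702, -0.011, -0.712], [-0.712, -0.016, -0.702]] [-0.03739183 -0.29164678  1.41993744] [[405.75197196235575, 0.0, 276.56878575866335], [0.0, 405.75197196235575, 215.4104129347817], [0.0, 0.0, 1.0]]
scene amber_1 0.76 [ 0.458 -0.089  0.049]
scene amber_1 0.64 [0.506 0.149 0.051]
scene amber_1 0.4 [ 0.624 -0.087  0.065]
scene dropper_1 0.92 [ 0.485 -0.228  0.048]
scene dropper_1 0.67 [ 0.566 -0.352  0.051]
scene sample_jar 0.97 [ 0.631 -0.193  0.072]
scene carton 0.96 [ 0.627 -0.089  0.063]
scene well_small_1 0.87 [0.502 0.26  0.022]
scene well_small_1 0.68 [0.501 0.143 0.026]
scene well_large 0.88 [0.581 0.141 0.021]
scene well_slot 0.77 [0.603 0.246 0.025]
scene well_slot 0.69 [0.353 0.481 0.024]
scene well_slot 0.62 [0.32  0.302 0.022]
```

View pics/top0.png

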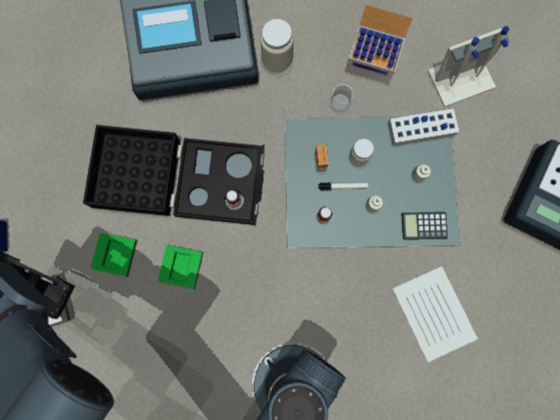

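View pics/scene0.png

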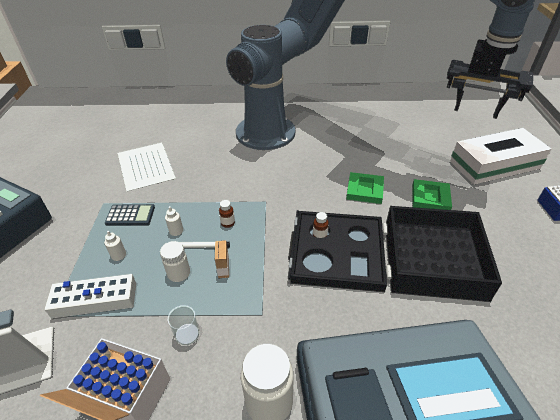

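The top view shows:
- **Case:** slot at (203,162), large recess at (238,165), empty small recess at (198,197), and an amber bottle in the other small recess at (233,198).
- **Mat:** carton (322,157), jar (363,150), droppers (375,203) and (423,171), spare amber (325,214).

So a dropper is what's missing. The green slots at (114,253) and (181,266) and the big jar at (277,45) are look-alikes. Next I'll fit silhouettes in both views and confirm with a crop.

```bash
cat > h.py <<'E'
import numpy as np, cv2
from scipy.optimize import minimize
def proj(f,P):
    c=np.asarray(P)@np.array(f['R']).T+np.array(f['t']); q=c@np.array(f['camera_matrix']).T
    return q[:,:2]/q[:,2:]
def rev(prof):
    a=np.linspace(0,2*np.pi,32,endpoint=False)
    return np.array([[r*np.cos(t),r*np.sin(t),z] for r,z in prof for t in a])/1000
def box(x,y,z0,z1): return np.array([[i*x/2,j*y/2,z] for i in(-1,1) for j in(-1,1) for z in(z0,z1)])/1000
M={'jar':[rev([(28,0),(28,61)]),rev([(27,61),(27,87)])],
 'amber':[rev([(19,0),(19,50)]),rev([(19,50),(13.5,58)]),rev([(13.5,58),(13.5,73)])],
 'dropper':[rev([(19,0),(19,54)]),rev([(19,54),(10,62)]),rev([(10,62),(8,72)]),rev([(8,72),(3,88)])],
 'carton':[box(56,26,0,72)],
 'large':[rev([(37,22)])],'small':[rev([(27,22)])],'slot':[box(72,42,22,22)],'block':[box(100,100,22,22)]}
def place(P,v): 
    c,s=np.cos(v[3]),np.sin(v[3]); return P@np.array([[c,s,0],[-s,c,0],[0,0,1]])+v[:3]
def sil(f,m,v,shape=(420,560)):
    S=4; im=np.zeros((shape[0],shape[1]),np.float32)
    k=np.zeros(shape,np.uint8)
    for P in M[m]:
        h=cv2.convexHull(proj(f,place(P,v)).astype(np.float32))
        t=np.zeros(shape,np.uint8); cv2.fillPoly(t,[np.round(h*16).astype(np.int32)],255,cv2.LINE_AA,4); k=np.maximum(k,t)
    return k/255.
def fit(m,views,v0,yaw=False):
    def cost(p):
        v=np.array([*p[:3],p[3] if yaw else 0])
        return sum(np.abs(sil(f,m,v)-k).sum()/max(k.sum(),1) for f,k in views)
    n=4 if yaw else 3; best=None
    for y in (np.radians([-60,-30,0,30,60,90]) if yaw else [0]):
        p0=np.r_[v0,y][:n]; sx=np.vstack([p0]+[p0+d for d in np.diag([.008,.008,.008,.2][:n])])
        r=minimize(cost,p0,method='Nelder-Mead',options=dict(initial_simplex=sx,xatol=1e-4,fatol=1e-4))
        if best is None or r.fun<best.fun: best=r
    return best.x,best.fun
E
python3 - <<'E'
from rig import imaging, finder
import cv2, numpy as np, pickle
from h import *
D=pickle.load(open('d0.pkl','rb'))
J=[('jar','sample_jar',(.61,-.193),0),('carton','carton',(.60,-.087),1),('dropper','dropper_1',(.47,-.222),0),('dropper','dropper_1',(.55,-.35),0),('amber','amber_1',(.44,-.087),0),('amber','amber_1',(.495,.149),0)]
ov={c:D[c]['frame'][:,:,::-1].copy() for c in D}
ks={c:{n:finder.outline_of(c,n) for n in ['sample_jar','carton','dropper_1','amber_1','well_small_1','well_large','well_slot']} for c in D}
pickle.dump(ks,open('k0.pkl','wb'))
for m,n,xy,yw in J:
    V=[]
    for c in D:
        u=proj(D[c],[[*xy,.04]])[0]
        q=[d['pixels'] for d in ks[c][n] if np.hypot(*(np.argwhere(d['pixels']).mean(0)[::-1]-u))<18]
        if q: V.append((D[c],q[0].astype(float)))
    x,e=fit(m,V,[*xy,.01],yw); print(m,len(V),np.round(x,4),round(e,2))
for c in D:
    for n in ks[c]:
        for d in ks[c][n]:
            if n.startswith('well'):
                print(c,n,round(d['confidence'],2),np.argwhere(d['pixels']).mean(0)[::-1].round(),d['pixels'].sum())
            cs,_=cv2.findContours(d['pixels'].astype(np.uint8),0,1); cv2.drawContours(ov[c],cs,-1,(0,255,255) if 'well' in n else (255,0,255),1)
a=cv2.resize(ov['top'][110:260,170:470],(800,400)); b=cv2.resize(ov['scene'][190:320,60:400],(800,306))
cv2.imwrite('pics/ov.png',cv2.resize(np.vstack([a,b]),(680,600)))
E
```

```text
jar 2 [ 6.142e-01 -1.965e-01  5.000e-04] 0.36
carton 2 [ 0.6036 -0.0902  0.0021  0.1623] 0.41
dropper 2 [ 0.4738 -0.23    0.0055] 0.41
dropper 2 [ 0.558  -0.3592  0.009 ] 0.51
amber 2 [ 0.4495 -0.093   0.0088] 0.59
amber 2 [0.4941 0.1524 0.0032] 0.44
top well_small_1 0.86 [198. 196.] 1329
top well_small_1 0.68 [235. 200.] 1077
top well_large 0.64 [239. 164.] 1270
top well_slot 0.95 [180. 266.] 1512
top well_slot 0.91 [202. 160.] 1248
top well_slot 0.71 [113. 254.] 1472
scene well_small_1 0.82 [319. 231.] 815
scene well_small_1 0.7 [358. 233.] 1152
scene well_small_1 0.23 [317. 260.] 1308
scene well_large 0.67 [317. 260.] 1356
scene well_slot 0.91 [366. 188.] 917
scene well_slot 0.74 [359. 263.] 1298
scene well_slot 0.63 [431. 195.] 1059
```

View pics/ov.png

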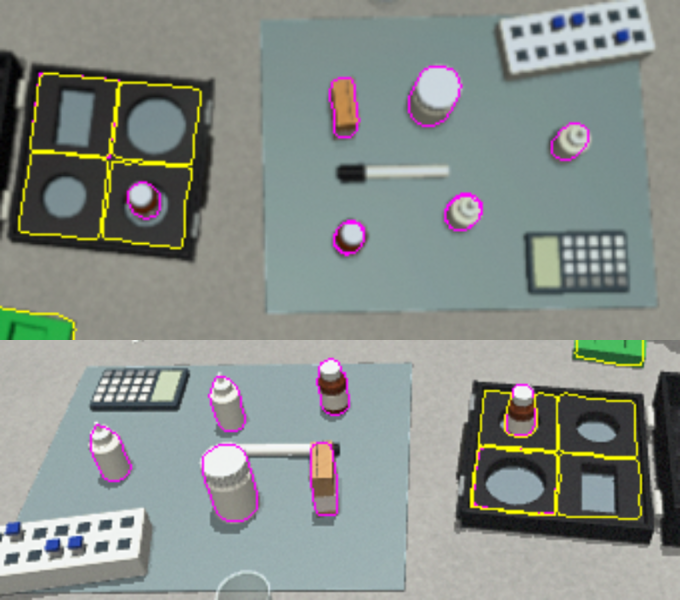

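```bash
python3 - <<'E'
import pickle
from h import *
import h
D=pickle.load(open('d0.pkl','rb')); ks=pickle.load(open('k0.pkl','rb'))
h.M['case']=[box(200,200,22,22)]
V=[]
for c,g in [('top',[(198,196),(235,200),(239,164),(202,160)]),('scene',[(319,231),(358,233),(317,260),(359,263)])]:
    k=np.zeros((420,560),bool)
    for n in ks[c]:
        if 'well' in n or n=='amber_1':
            for d in ks[c][n]:
                m=np.argwhere(d['pixels']).mean(0)[::-1]
                if min(np.hypot(*(m-q)) for q in g)<(4 if 'well' in n else 20): k|=d['pixels']
    k=cv2.morphologyEx(k.astype(np.uint8),cv2.MORPH_CLOSE,np.ones((3,3)))
    if c=='scene':  # bottle sticks out
        k=cv2.morphologyEx(k,cv2.MORPH_OPEN,np.ones((25,25)))
    V.append((D[c],k.astype(float)))
sv=[-8,0,8]
def cost(p): return sum(np.abs(sil(f,'case',p)-k).sum()/k.sum() for f,k in V)
p0=np.array([.55,.197,.004,-.08])
r=minimize(cost,p0,method='Nelder-Mead',options=dict(initial_simplex=np.vstack([p0]+[p0+d for d in np.diag([.01,.01,.01,.1])])))
print(np.round(r.x,4),np.degrees(r.x[3]),r.fun)
for n,q in [('slot',(1,1)),('large',(1,-1)),('small2',(-1,1)),('small1',(-1,-1))]:
    c=place(np.array([[q[0]*.05,q[1]*.05,.0]]),r.x)[0]; print(n,np.round(c,4),[proj(D[k],[c+[0,0,.022]])[0].round() for k in D])
E
```

```text
[ 0.5481  0.1943  0.0011 -0.1131] -6.478167075281118 0.09118812270196018
slot [0.6034 0.2383 0.0011] [array([203., 161.]), array([359., 263.])]
large [0.5921 0.1389 0.0011] [array([238., 164.]), array([317., 259.])]
small2 [0.504  0.2496 0.0011] [array([198., 196.]), array([358., 232.])]
small1 [0.4927 0.1502 0.0011] [array([234., 200.]), array([319., 229.])]
```

Units first: shifts go in shares of 400 mm and turns go in shares of 360 degrees. So -0.28 m is -0.7, -0.27 m is -0.675.

Emit:
play_rows:
  motion:
    - [[-0.1,-0.05,-0.25,0,0,0],[-0.2,-0.1,-0.25,0,0,0],[-0.3,-0.2,-0.25,0,0,0],[-0.4,-0.3,-0.25,0,0,0],[-0.5,-0.4,-0.25,0,0,0],[-0.55,-0.5,-0.25,0,0,0],[-0.625,-0.6,-0.25,0,0,0],[-0.675,-0.7,-0.25,0,0,0]]

```text
time_s: 2.17
position: [0.3728, 0.2959, 0.3371]
tcp_rot: [[-0.908, 0.419, 0.002], [0.419, 0.908, 0.001], [-0.001, 0.001, -1.0]]
force: [1.8, -0.7, -0.0]
opening: 1.0
grasp_force: 0.0
```

To row units: -0.33 m is -0.825, -0.24 m is -0.6, -25 degrees is -0.0694.

Emit:
play_rows:
  motion:
    - [[-0.6,-0.825,-0.15,0,0,-0.0694],[-0.6,-0.825,-0.15,0,0,-0.0694],[-0.6,-0.825,-0.15,0,0,-0.0694],[-0.6,-0.825,-0.15,0,0,-0.0694],[-0.6,-0.825,-0.15,0,0,-0.0694],[-0.6,-0.825,-0.15,0,0,-0.0694],[-0.6,-0.825,-0.15,0,0,-0.0694],[-0.6,-0.825,-0.15,0,0,-0.0694]]

```text
time_s: 2.83
position: [0.4314, -0.0023, 0.3819]
tcp_rot: [[-1.0, -0.004, 0.001], [-0.004, 1.0, -0.0], [-0.001, -0.0, -1.0]]
force: [0.7, 0.6, -0.3]
opening: 0.998
grasp_force: 0.0
```

```bash
cat > look.py <<'E'
from rig import bot, imaging, finder
import sys,pickle
from h import *
def look(cs,tag,J):
    D={c:imaging.capture(c) for c in cs}; out=[]
    ks={c:{n:finder.outline_of(c,n) for n in {j[1] for j in J}} for c in D}
    for m,n,xy,yw in J:
        V=[];u0=[]
        for c in D:
            u=proj(D[c],[[*xy,.04]])[0]
            for d in ks[c][n]:
                k=d['pixels']; m_=np.argwhere(k).mean(0)[::-1]
                edge=k[0].any() or k[-1].any() or k[:,0].any() or k[:,-1].any()
                if np.hypot(*(m_-u))<(18 if c!='wrist' else 60) and not edge: V.append((D[c],k.astype(float)));u0.append(c);break
        if V:
            x,e=fit(m,V,[*xy,.005],yw); print(m,u0,np.round(x,4),round(e/len(V),3))
    for c in D: cv2.imwrite(f'pics/{tag}_{c}.png',D[c]['frame'][:,:,::-1])
    pickle.dump((D,ks),open(f'{tag}.pkl','wb')); return D,ks
E
python3 - <<'E'
from look import *
s=bot.read_state(); print(s['time_s'],s['position'],np.round(s['tcp_rot'],3).tolist(),s['joint_positions'])
J=[('jar','sample_jar',(.614,-.196),0),('carton','carton',(.604,-.09),1),('dropper','dropper_1',(.474,-.23),0),('dropper','dropper_1',(.558,-.359),0),('amber','amber_1',(.45,-.093),0)]
D,k=look(['wrist'],'w1',J); f=D['wrist']; print('cam at',-np.array(f['R']).T@np.array(f['t']))
E
```

```text
2.8333 [ 0.43138954 -0.00231652  0.38189424] [[-1.0, -0.004, 0.001], [-0.004, 1.0, -0.0], [-0.001, -0.0, -1.0]] [-1.52254160e+01  5.38168540e+00  9.60152505e+01  1.11699894e-02
  7.85478530e+01 -1.05433267e+02]
carton ['wrist'] [ 1.1132 -0.2444 -0.841  -1.5542] 0.512
dropper ['wrist'] [ 0.4745 -0.2277  0.0059] 0.108
amber ['wrist'] [ 0.4455 -0.0921  0.0081] 0.079
cam at [ 0.36570334 -0.00239826  0.52664643]
```

View pics/w1_wrist.png

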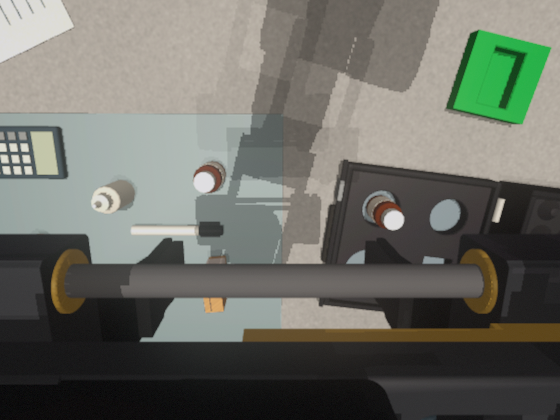

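The wrist view shows dropper (112,197), spare amber (208,180) and the packed amber (388,213), with the empty small recess at (445,214). Its dropper fit agrees with the two-camera fit within 2 mm. I'll take the nearer dropper, which is (375,203) in the top view. The task allows either one, and the overlay crop confirmed it's a dropper.

Emit:
play_rows:
  motion:
    - [[-0.1075,-0.5675,0.45,0,0,0],[-0.1075,-0.5675,0.45,0,0,0],[-0.1075,-0.5675,0.45,0,0,0],[-0.1075,-0.5675,0.45,0,0,0],[-0.1075,-0.5675,0.45,0,0,0],[-0.1075,-0.5675,0.45,0,0,0],[-0.1075,-0.5675,0.45,0,0,0],[-0.1075,-0.5675,0.45,0,0,0]]
  fingers: 0.065

```text
time_s: 3.75
position: [0.4757, -0.2293, 0.1963]
tcp_rot: [[-1.0, -0.003, -0.005], [-0.003, 1.0, 0.002], [0.005, 0.002, -1.0]]
force: [-0.5, 0.0, -0.6]
opening: 0.752
grasp_force: 0.0
```

```bash
python3 - <<'E'
from look import *
J=[('jar','sample_jar',(.614,-.196),0),('carton','carton',(.604,-.09),1),('dropper','dropper_1',(.474,-.23),0),('dropper','dropper_1',(.558,-.359),0),('amber','amber_1',(.45,-.093),0)]
s=bot.read_state(); print(s['position'])
look(['top','scene'],'w2',J)
E
```

```text
[ 0.47566926 -0.22934117  0.19633331]
jar ['top', 'scene'] [ 0.6143 -0.1968  0.0009] 0.154
carton ['top', 'scene'] [ 0.6033 -0.0899  0.0035  0.1629] 0.242
dropper ['scene'] [ 0.474  -0.2298  0.0058] 0.146
dropper ['scene'] [ 0.5588 -0.3594  0.0094] 0.123
amber ['scene'] [ 0.3872 -0.1066 -0.0528] 0.077
```

To row units: 0.15 m is 0.375, 0.145 m is 0.3625.

Emit:
play_rows:
  motion:
    - [[0,0,0.1,0,0,0],[0.0025,0,0.2,0,0,0],[0.0025,0,0.275,0,0,0],[0.0025,0,0.325,0,0,0],[0.0025,0,0.3625,0,0,0],[0.0025,0,0.375,0,0,0],[0.0025,0,0.375,0,0,0]]

```text
time_s: 4.83
position: [0.474, -0.2268, 0.0505]
tcp_rot: [[-1.0, -0.004, -0.002], [-0.004, 1.0, 0.001], [0.002, 0.001, -1.0]]
force: [0.3, 0.8, 0.5]
opening: 0.747
grasp_force: 0.0
```

Emit:
play_rows:
  motion:
    - [[0,0,0,0,0,0],[0,0,0,0,0,0],[0,0,0,0,0,0],[0,0,0,0,0,0],[0,0,0,0,0,0],[0,0,0,0,0,0],[0,0,0,0,0,0],[0,0,0,0,0,0]]
  fingers: 0.0

```text
time_s: 5.5
position: [0.4747, -0.2275, 0.052]
tcp_rot: [[-1.0, -0.003, 0.001], [-0.003, 1.0, -0.001], [-0.001, -0.001, -1.0]]
force: [-0.2, 0.5, 6.5]
opening: 0.42
grasp_force: 30.0
```

To row units: -0.15 m is -0.375, -0.12 m is -0.3.

Emit:
play_rows:
  motion:
    - [[0,0,-0.025,0,0,0],[0,0,-0.075,0,0,0],[0,0,-0.15,0,0,0],[0,0,-0.225,0,0,0],[0,0,-0.3,0,0,0],[0,0,-0.3625,0,0,0],[0,0,-0.375,0,0,0],[0,0,-0.375,0,0,0]]

```text
time_s: 6.17
position: [0.4752, -0.2279, 0.2033]
tcp_rot: [[-1.0, -0.004, 0.004], [-0.004, 1.0, -0.003], [-0.004, -0.003, -1.0]]
force: [-0.6, 0.2, -1.4]
opening: 0.427
grasp_force: 30.0
```

To row units: 0.28 m is 0.7, 0.26 m is 0.65.

Emit:
play_rows:
  motion:
    - [[0,0.075,0,0,0,0],[0,0.175,0,0,0,0],[0,0.275,0,0,0,0],[0,0.375,0,0,0,0],[0,0.475,0,0,0,0],[0,0.575,0,0,0,0],[0,0.65,0,0,0,0],[0,0.7,0,0,0,0]]

```text
time_s: 6.83
position: [0.471, 0.0558, 0.1994]
tcp_rot: [[-1.0, -0.006, -0.005], [-0.006, 1.0, 0.001], [0.005, 0.001, -1.0]]
force: [-0.1, 0.7, -1.6]
opening: 0.427
grasp_force: 30.0
```

To row units: 0.197 m is 0.4925, 0.195 m is 0.4875, 6 degrees is 0.0167.

Emit:
play_rows:
  motion:
    - [[-0.025,0.075,0,0,0,0.0083],[-0.05,0.175,0,0,0,0.0167],[-0.075,0.275,0,0,0,0.0167],[-0.075,0.375,0,0,0,0.0167],[-0.075,0.45,0,0,0,0.0167],[-0.075,0.4875,0,0,0,0.0167],[-0.075,0.4925,0,0,0,0.0167],[-0.075,0.4925,0,0,0,0.0167]]

```text
time_s: 7.5
position: [0.5012, 0.2503, 0.1992]
tcp_rot: [[-0.995, 0.099, -0.004], [0.099, 0.995, -0.001], [0.004, -0.002, -1.0]]
force: [-0.3, -0.2, -1.1]
opening: 0.428
grasp_force: 30.0
```

```bash
python3 - <<'E'
from look import *
s=bot.read_state(); print(s['position'],s['force'],s['opening'],s['grasp_force'])
D,ks=look(['top','scene'],'w3',[('dropper','dropper_1',tuple(s['position'][:2]),0)])
D,ks=look(['wrist'],'w3w',[('dropper','dropper_1',tuple(s['position'][:2]),0)])
E
```

```text
[0.50120573 0.25027573 0.19922309] [-0.32058976 -0.22948172 -1.10962783] 0.4283233366096601 29.999881344556343
```

View pics/w3_scene.png

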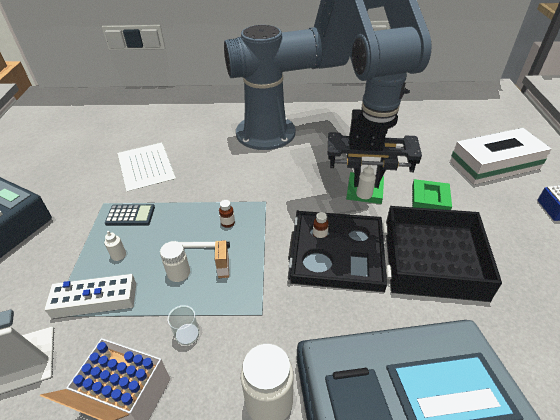

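The dropper hangs upright in the jaws at (366,180), above the empty recess at (358,235). I'll lower it.

To row units: 0.146 m is 0.365, -0.003 m is -0.0075.

Emit:
play_rows:
  motion:
    - [[-0.0075,-0.0025,0.1,0,0,0],[-0.0075,-0.0025,0.2,0,0,0],[-0.0075,-0.0025,0.275,0,0,0],[-0.0075,-0.0025,0.3125,0,0,0],[-0.0075,-0.0025,0.3375,0,0,0],[-0.0075,-0.0025,0.355,0,0,0],[-0.0075,-0.0025,0.365,0,0,0],[-0.0075,-0.0025,0.365,0,0,0]]

```text
time_s: 8.47
position: [0.506, 0.2484, 0.0554]
tcp_rot: [[-0.995, 0.101, 0.001], [0.101, 0.995, 0.0], [-0.001, 0.0, -1.0]]
force: [0.8, -0.3, -0.6]
opening: 0.423
grasp_force: 30.0
```

Emit:
play_rows:
  motion:
    - [[0,0,0.0025,0,0,0],[0,0,0.005,0,0,0],[0,0,0.0075,0,0,0],[0,0,0.0075,0,0,0],[0,0,0.0075,0,0,0]]

```text
time_s: 8.88
position: [0.5057, 0.2486, 0.0527]
tcp_rot: [[-0.995, 0.101, 0.001], [0.101, 0.995, 0.0], [-0.001, 0.0, -1.0]]
force: [-0.1, -0.1, -1.4]
opening: 0.428
grasp_force: 30.0
```

To row units: 0.001 m is 0.0025.

Emit:
play_rows:
  motion:
    - [[0,0,0.0025,0,0,0],[0,0,0.0025,0,0,0],[0,0,0.0025,0,0,0],[0,0,0.0025,0,0,0]]

```text
time_s: 9.22
position: [0.5059, 0.2487, 0.052]
tcp_rot: [[-0.995, 0.101, 0.001], [0.101, 0.995, 0.0], [-0.001, 0.0, -1.0]]
force: [-1.3, 0.4, 5.9]
opening: 0.425
grasp_force: 30.0
```

To row units: 0.001 m is 0.0025.

Emit:
play_rows:
  motion:
    - [[0,0,0.0025,0,0,0],[0,0,0.0025,0,0,0],[0,0,0.0025,0,0,0],[0,0,0.0025,0,0,0]]

```text
time_s: 9.55
position: [0.5059, 0.2487, 0.052]
tcp_rot: [[-0.995, 0.101, 0.001], [0.101, 0.995, 0.0], [-0.001, 0.0, -1.0]]
force: [-2.1, -1.2, 12.1]
opening: 0.43
grasp_force: 30.0
```

Contact came at the expected floor height: TCP z 0.052, the same as for the grasp on the mat. I'll release and lift.

To row units: -0.001 m is -0.0025.

Emit:
play_rows:
  motion:
    - [[0,0,-0.0025,0,0,0],[0,0,-0.0025,0,0,0],[0,0,-0.0025,0,0,0],[0,0,-0.0025,0,0,0],[0,0,-0.0025,0,0,0],[0,0,-0.0025,0,0,0]]
  fingers: 0.06

```text
time_s: 10.05
position: [0.5054, 0.2485, 0.0509]
tcp_rot: [[-0.995, 0.101, -0.001], [0.101, 0.995, -0.0], [0.001, -0.0, -1.0]]
force: [0.2, -0.2, 0.5]
opening: 0.682
grasp_force: 0.0
```

To row units: -0.15 m is -0.375, -0.13 m is -0.325.

Emit:
play_rows:
  motion:
    - [[0,0,-0.05,0,0,0],[0,0,-0.125,0,0,0],[0,0,-0.225,0,0,0],[0,0,-0.325,0,0,0],[0,0,-0.375,0,0,0],[0,0,-0.375,0,0,0]]

```text
time_s: 10.55
position: [0.5088, 0.2495, 0.2066]
tcp_rot: [[-0.995, 0.101, 0.011], [0.101, 0.995, 0.003], [-0.011, 0.004, -1.0]]
force: [0.7, -0.2, -0.2]
opening: 0.69
grasp_force: 0.0
```

To row units: -0.31 m is -0.775, -0.27 m is -0.675, -15 degrees is -0.0417.

Emit:
play_rows:
  motion:
    - [[-0.05,-0.075,0,0,0,-0.0167],[-0.1,-0.175,0,0,0,-0.0361],[-0.15,-0.275,0,0,0,-0.0417],[-0.175,-0.375,0,0,0,-0.0417],[-0.175,-0.475,0,0,0,-0.0417],[-0.175,-0.575,0,0,0,-0.0417],[-0.175,-0.675,0,0,0,-0.0417],[-0.175,-0.775,0,0,0,-0.0417]]

```text
time_s: 11.22
position: [0.5428, -0.0674, 0.1999]
tcp_rot: [[-0.987, -0.16, -0.002], [-0.16, 0.987, 0.001], [0.002, 0.001, -1.0]]
force: [0.4, 0.3, -1.0]
opening: 0.686
grasp_force: 0.0
```

```bash
python3 - <<'E'
from look import *
s=bot.read_state(); print(s['position'],np.round(s['tcp_rot'],3).tolist(),s['joint_positions'].__repr__())
D,ks=look(['scene','top'],'w4',[('dropper','dropper_1',(.505,.249),0),('amber','amber_1',(.494,.15),0),('carton','carton',(.603,-.09),1),('jar','sample_jar',(.614,-.196),0)])
E
```

```text
[ 0.54277065 -0.06742855  0.19986556] [[-0.987, -0.16, -0.002], [-0.16, 0.987, 0.001], [0.002, 0.001, -1.0]] array([-1.87922366e+01,  2.72657797e+01,  9.56297663e+01,  2.97800622e-03,
        5.72518952e+01, -1.17998414e+02])
dropper ['scene'] [0.5053 0.2466 0.0062] 0.305
amber ['scene'] [0.4956 0.1517 0.0045] 0.255
carton ['scene'] [ 0.5843 -0.0946 -0.0177  0.1822] 0.157
jar ['scene', 'top'] [ 0.6127 -0.1979 -0.0036] 3.378
```

To row units: 0.1 m is 0.25, -0.032 m is -0.08.

Emit:
play_rows:
  motion:
    - [[-0.075,-0.05,0,0,0,0],[-0.14,-0.08,0,0,0,0],[-0.14,-0.08,0.1,0,0,0],[-0.14,-0.08,0.2,0,0,0],[-0.14,-0.08,0.25,0,0,0],[-0.14,-0.08,0.25,0,0,0]]

```text
time_s: 12.22
position: [0.6009, -0.086, 0.0962]
tcp_rot: [[-0.987, -0.162, -0.01], [-0.162, 0.987, 0.004], [0.01, 0.005, -1.0]]
force: [-0.2, 0.3, 0.0]
opening: 0.69
grasp_force: 0.0
```

```bash
python3 - <<'E'
from rig import imaging,bot
import cv2,numpy as np
f=imaging.capture('wrist'); cv2.imwrite('pics/w5.png',f['frame'][:,:,::-1]); print(bot.read_state()['position'])
E
```

```text
[ 0.60270744 -0.08671026  0.09881742]
```

View pics/w5.png

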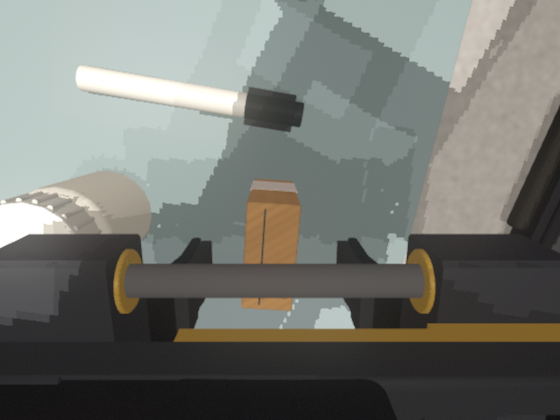

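The carton at (243–300, 182–308) is between the fingers and nearly in line with them. I'll check its centre along the tool's x.

```bash
python3 - <<'E'
from rig import imaging,finder
import numpy as np
from h import *
f=imaging.capture('wrist')
R=np.array(f['R']);t=np.array(f['t']);K=np.array(f['camera_matrix'])
def bp(u,z):
    d=R.T@np.linalg.inv(K)@[*u,1]; o=-R.T@t; return o+d*(z-o[2])/d[2]
for u in [(249,192),(298,192),(295,308),(243,306)]: print(bp(u,.076).round(4))
E
```

```text
[ 0.5737 -0.1035  0.076 ]
[ 0.57   -0.0805  0.076 ]
[ 0.6304 -0.0711  0.076 ]
[ 0.6336 -0.0979  0.076 ]
```

To row units: 0.049 m is 0.1225, 0.045 m is 0.1125.

Emit:
play_rows:
  motion:
    - [[0,-0.0025,0.05,0,0,0],[0,-0.0025,0.0875,0,0,0],[0,-0.0025,0.1125,0,0,0],[0,-0.0025,0.1225,0,0,0],[0,-0.0025,0.1225,0,0,0],[0,-0.0025,0.1225,0,0,0]]

```text
time_s: 12.82
position: [0.6055, -0.0895, 0.0534]
tcp_rot: [[-0.987, -0.16, 0.002], [-0.16, 0.987, -0.001], [-0.002, -0.001, -1.0]]
force: [0.2, -0.7, 0.4]
opening: 0.688
grasp_force: 0.0
```

Emit:
play_rows:
  motion:
    - [[0,0,0,0,0,0],[0,0,0,0,0,0],[0,0,0,0,0,0],[0,0,0,0,0,0],[0,0,0,0,0,0],[0,0,0,0,0,0],[0,0,0,0,0,0],[0,0,0,0,0,0]]
  fingers: 0.0

```text
time_s: 13.48
position: [0.6045, -0.0893, 0.0523]
tcp_rot: [[-0.987, -0.16, -0.0], [-0.16, 0.987, 0.0], [0.0, 0.0, -1.0]]
force: [-0.8, 0.6, 1.2]
opening: 0.3
grasp_force: 30.0
```

To row units: -0.15 m is -0.375, -0.145 m is -0.3625.

Emit:
play_rows:
  motion:
    - [[0,0,-0.025,0,0,0],[0,0,-0.075,0,0,0],[0,0,-0.15,0,0,0],[0,0,-0.225,0,0,0],[0,0,-0.3,0,0,0],[0,0,-0.3625,0,0,0],[0,0,-0.375,0,0,0],[0,0,-0.375,0,0,0]]

```text
time_s: 14.15
position: [0.6058, -0.0898, 0.205]
tcp_rot: [[-0.987, -0.16, 0.005], [-0.16, 0.987, -0.002], [-0.005, -0.003, -1.0]]
force: [-0.6, 0.3, -0.2]
opening: 0.293
grasp_force: 30.0
```

To row units: 0.31 m is 0.775, 0.16 m is 0.4, 15.7 degrees is 0.0436.

Emit:
play_rows:
  motion:
    - [[-0.015,0.1,0,0,0,0.0111],[-0.03,0.2,0,0,0,0.0222],[-0.0475,0.3,0,0,0,0.0333],[-0.0625,0.4,0,0,0,0.0436],[-0.08,0.5,0,0,0,0.0436],[-0.095,0.6,0,0,0,0.0436],[-0.1125,0.7,0,0,0,0.0436],[-0.125,0.775,0,0,0,0.0436]]

```text
time_s: 14.82
position: [0.6024, 0.2277, 0.1998]
tcp_rot: [[-0.994, 0.112, -0.004], [0.112, 0.994, 0.0], [0.004, -0.0, -1.0]]
force: [0.3, 0.6, -0.6]
opening: 0.302
grasp_force: 30.0
```

To row units: 0.08 m is 0.2, 0.07 m is 0.175.

Emit:
play_rows:
  motion:
    - [[-0.0025,0.035,0,0,0,0],[-0.0025,0.035,0,0,0,0],[-0.0025,0.035,0.1,0,0,0],[-0.0025,0.035,0.175,0,0,0],[-0.0025,0.035,0.2,0,0,0],[-0.0025,0.035,0.2,0,0,0],[-0.0025,0.035,0.2,0,0,0]]

```text
time_s: 15.4
position: [0.607, 0.2371, 0.1217]
tcp_rot: [[-0.993, 0.115, -0.002], [0.115, 0.993, -0.001], [0.002, -0.001, -1.0]]
force: [0.4, 0.5, -0.3]
opening: 0.3
grasp_force: 30.0
```

```bash
python3 - <<'E'
from rig import imaging,bot
import cv2,numpy as np
for c in ['wrist','scene']:
    f=imaging.capture(c)['frame'][:,:,::-1]; cv2.imwrite(f'pics/w6{c}.png',f if c=='wrist' else cv2.resize(f[100:310,270:500],(660,600)))
s=bot.read_state();print(s['position'],s['tcp_rot'][0])
E
```

```text
[0.6085041  0.23790382 0.12393563] [-0.99346493  0.114093    0.00319829]
```

View pics/w6scene.png

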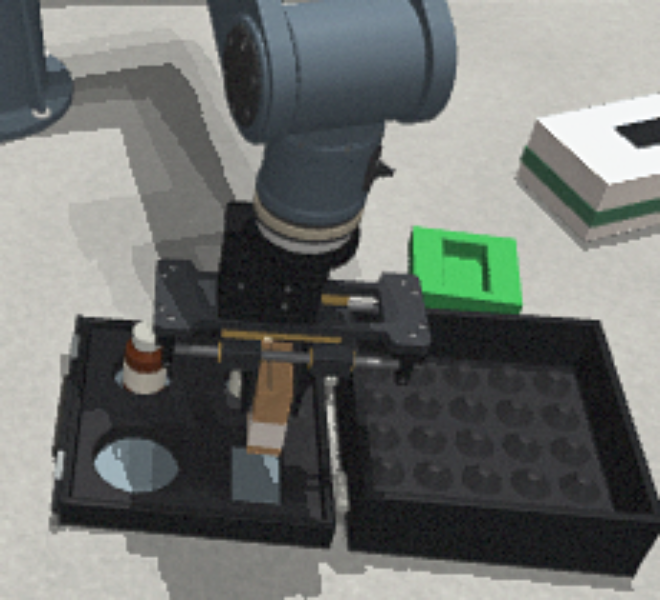

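View pics/w6wrist.png

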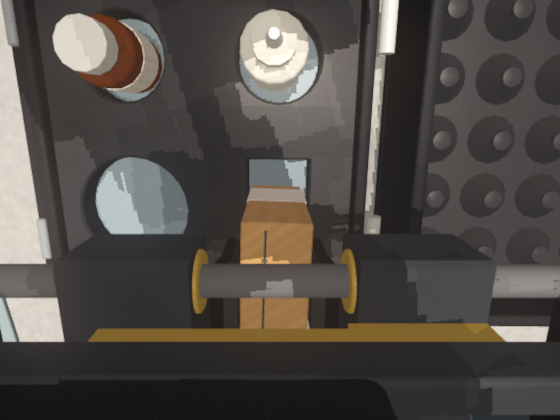

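The dropper stands centred in its recess (278,55), and the carton hangs in line over the slot (pale strip at (278,172)). I'll lower it.

To row units: 0.068 m is 0.17, 0.002 m is 0.005.

Emit:
play_rows:
  motion:
    - [[0.005,0,0.05,0,0,0],[0.005,0,0.1,0,0,0],[0.005,0,0.1375,0,0,0],[0.005,0,0.1575,0,0,0],[0.005,0,0.165,0,0,0],[0.005,0,0.17,0,0,0],[0.005,0,0.17,0,0,0],[0.005,0,0.17,0,0,0]]

```text
time_s: 16.17
position: [0.6059, 0.2388, 0.0555]
tcp_rot: [[-0.994, 0.113, 0.002], [0.113, 0.994, 0.0], [-0.002, 0.001, -1.0]]
force: [-0.0, -0.2, -0.7]
opening: 0.301
grasp_force: 30.0
```

To row units: 0.001 m is 0.0025.

Emit:
play_rows:
  motion:
    - [[0,0,0.0025,0,0,0],[0,0,0.0025,0,0,0],[0,0,0.0025,0,0,0]]

```text
time_s: 16.42
position: [0.6052, 0.2387, 0.0537]
tcp_rot: [[-0.994, 0.113, 0.001], [0.113, 0.994, 0.0], [-0.001, 0.0, -1.0]]
force: [-0.2, -0.1, -1.3]
opening: 0.302
grasp_force: 30.0
```

To row units: 0.001 m is 0.0025.

Emit:
play_rows:
  motion:
    - [[0,0,0.0025,0,0,0],[0,0,0.0025,0,0,0],[0,0,0.0025,0,0,0]]

```text
time_s: 16.67
position: [0.6051, 0.2387, 0.0524]
tcp_rot: [[-0.994, 0.113, 0.0], [0.113, 0.994, 0.0], [-0.0, 0.0, -1.0]]
force: [-0.5, -0.6, 0.0]
opening: 0.302
grasp_force: 30.0
```

To row units: 0.0005 m is 0.0013.

Emit:
play_rows:
  motion:
    - [[0,0,0.0013,0,0,0],[0,0,0.0013,0,0,0],[0,0,0.0013,0,0,0]]

```text
time_s: 16.92
position: [0.6051, 0.2387, 0.0523]
tcp_rot: [[-0.994, 0.113, 0.001], [0.113, 0.994, 0.0], [-0.001, 0.0, -1.0]]
force: [-0.5, -0.2, 5.1]
opening: 0.296
grasp_force: 30.0
```

To row units: -0.0005 m is -0.0013.

Emit:
play_rows:
  motion:
    - [[0,0,-0.0013,0,0,0],[0,0,-0.0013,0,0,0],[0,0,-0.0013,0,0,0],[0,0,-0.0013,0,0,0],[0,0,-0.0013,0,0,0],[0,0,-0.0013,0,0,0]]
  fingers: 0.05

```text
time_s: 17.42
position: [0.6048, 0.2386, 0.052]
tcp_rot: [[-0.994, 0.113, -0.0], [0.113, 0.994, -0.0], [0.0, -0.0, -1.0]]
force: [-0.1, 0.1, 0.9]
opening: 0.563
grasp_force: 0.0
```

To row units: -0.15 m is -0.375, -0.13 m is -0.325.

Emit:
play_rows:
  motion:
    - [[0,0,-0.05,0,0,0],[0,0,-0.125,0,0,0],[0,0,-0.225,0,0,0],[0,0,-0.325,0,0,0],[0,0,-0.375,0,0,0],[0,0,-0.375,0,0,0]]

```text
time_s: 17.92
position: [0.6085, 0.2396, 0.2088]
tcp_rot: [[-0.994, 0.113, 0.012], [0.113, 0.994, 0.003], [-0.012, 0.004, -1.0]]
force: [0.9, 0.4, 0.4]
opening: 0.575
grasp_force: 0.0
```

To row units: -0.32 m is -0.8, -0.28 m is -0.7, -6.5 degrees is -0.0181.

Emit:
play_rows:
  motion:
    - [[-0.0125,-0.1,0,0,0,-0.0181],[-0.025,-0.2,0,0,0,-0.0181],[-0.0375,-0.3,0,0,0,-0.0181],[-0.05,-0.4,0,0,0,-0.0181],[-0.05,-0.5,0,0,0,-0.0181],[-0.05,-0.6,0,0,0,-0.0181],[-0.05,-0.7,0,0,0,-0.0181],[-0.05,-0.8,0,0,0,-0.0181]]
  fingers: 0.08

```text
time_s: 18.58
position: [0.5874, -0.0831, 0.201]
tcp_rot: [[-1.0, -0.0, -0.002], [-0.0, 1.0, 0.001], [0.002, 0.001, -1.0]]
force: [0.7, 0.2, 0.0]
opening: 0.912
grasp_force: 0.0
```

```bash
python3 - <<'E'
from look import *
s=bot.read_state(); print(s['position'],np.round(s['tcp_rot'],3).tolist())
D,ks=look(['scene','top'],'w7',[('carton','carton',(.604,.239),1),('dropper','dropper_1',(.505,.249),0),('jar','sample_jar',(.614,-.196),0),('amber','amber_1',(.494,.15),0)])
E
```

```text
[ 0.58735012 -0.08314787  0.20097957] [[-1.0, -0.0, -0.002], [-0.0, 1.0, 0.001], [0.002, 0.001, -1.0]]
carton ['scene'] [ 0.579   0.2439 -0.0228 -0.1819] 0.104
dropper ['scene'] [0.5019 0.2487 0.0054] 0.382
jar ['scene', 'top'] [ 0.6143 -0.1983  0.0007] 1.396
amber ['scene'] [ 0.3765  0.1667 -0.1149] 0.082
```

To row units: -0.114 m is -0.285, 0.07 m is 0.175.

Emit:
play_rows:
  motion:
    - [[-0.025,-0.1,0,0,0,0],[-0.05,-0.2,0,0,0,0],[-0.0675,-0.285,0,0,0,0],[-0.0675,-0.285,0.1,0,0,0],[-0.0675,-0.285,0.15,0,0,0],[-0.0675,-0.285,0.175,0,0,0],[-0.0675,-0.285,0.175,0,0,0]]

```text
time_s: 19.67
position: [0.614, -0.1938, 0.1294]
tcp_rot: [[-1.0, -0.001, -0.005], [-0.001, 1.0, 0.003], [0.005, 0.003, -1.0]]
force: [0.2, -0.1, 0.4]
opening: 0.92
grasp_force: 0.0
```

```bash
python3 - <<'E'
from rig import imaging,bot
import cv2,numpy as np
f=imaging.capture('wrist'); cv2.imwrite('pics/w8.png',f['frame'][:,:,::-1]); print(bot.read_state()['position'])
R=np.array(f['R']);t=np.array(f['t']);K=np.array(f['camera_matrix'])
from h import *
v=np.array([.6143,-.197,.004,0]); o=f['frame'][:,:,::-1].copy()
p=proj(f,place(rev([(27,87),(28,0)]),v)).astype(np.int32)
cv2.polylines(o,[p[:32],p[32:]],True,(0,0,255)); cv2.imwrite('pics/w8.png',o)
E
```

```text
[ 0.61519948 -0.19427848  0.13128197]
```

View pics/w8.png

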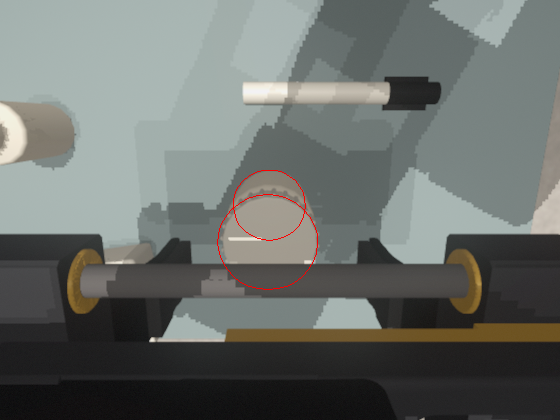

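The model circle sits on the jar lid at (268,242) within about 2 mm, and the jar is between the open fingers. Descending to grasp it.

To row units: 0.083 m is 0.2075, 0.05 m is 0.125.

Emit:
play_rows:
  motion:
    - [[0.005,-0.0075,0.05,0,0,0],[0.005,-0.0075,0.125,0,0,0],[0.005,-0.0075,0.175,0,0,0],[0.005,-0.0075,0.2,0,0,0],[0.005,-0.0075,0.2075,0,0,0],[0.005,-0.0075,0.2075,0,0,0],[0.005,-0.0075,0.2075,0,0,0]]

```text
time_s: 20.3
position: [0.615, -0.1988, 0.051]
tcp_rot: [[-1.0, -0.001, 0.003], [-0.001, 1.0, -0.002], [-0.003, -0.002, -1.0]]
force: [0.0, 0.0, 0.4]
opening: 0.922
grasp_force: 0.0
```

Emit:
play_rows:
  motion:
    - [[0,0,0,0,0,0],[0,0,0,0,0,0],[0,0,0,0,0,0],[0,0,0,0,0,0],[0,0,0,0,0,0],[0,0,0,0,0,0],[0,0,0,0,0,0],[0,0,0,0,0,0]]
  fingers: 0.0

```text
time_s: 20.97
position: [0.6137, -0.1982, 0.0498]
tcp_rot: [[-1.0, 0.0, 0.0], [0.0, 1.0, 0.0], [-0.0, 0.0, -1.0]]
force: [-0.5, 2.6, 5.7]
opening: 0.633
grasp_force: 30.0
```

To row units: -0.15 m is -0.375, -0.145 m is -0.3625.

Emit:
play_rows:
  motion:
    - [[0,0,-0.025,0,0,0],[0,0,-0.075,0,0,0],[0,0,-0.15,0,0,0],[0,0,-0.225,0,0,0],[0,0,-0.3,0,0,0],[0,0,-0.3625,0,0,0],[0,0,-0.375,0,0,0],[0,0,-0.375,0,0,0]]

```text
time_s: 21.63
position: [0.6146, -0.1994, 0.2013]
tcp_rot: [[-1.0, -0.0, 0.004], [-0.0, 1.0, -0.003], [-0.004, -0.003, -1.0]]
force: [-0.3, 0.7, -2.2]
opening: 0.638
grasp_force: 30.0
```

To row units: 0.305 m is 0.7625, 0.021 m is 0.0525.

Emit:
play_rows:
  motion:
    - [[0.0075,0.075,0,0,0,0],[0.015,0.175,0,0,0,0],[0.0225,0.275,0,0,0,0],[0.03,0.375,0,0,0,0],[0.0375,0.475,0,0,0,0],[0.045,0.575,0,0,0,0],[0.0525,0.675,0,0,0,0],[0.0525,0.7625,0,0,0,0]]

```text
time_s: 22.3
position: [0.5897, 0.1087, 0.1963]
tcp_rot: [[-1.0, -0.001, -0.006], [-0.001, 1.0, 0.0], [0.006, 0.0, -1.0]]
force: [0.7, -0.7, -1.5]
opening: 0.638
grasp_force: 30.0
```

To row units: 0.08 m is 0.2, 0.06 m is 0.15.

Emit:
play_rows:
  motion:
    - [[0,0.0625,0,0,0,0],[0,0.0825,0,0,0,0],[0,0.0825,0.075,0,0,0],[0,0.0825,0.15,0,0,0],[0,0.0825,0.2,0,0,0],[0,0.0825,0.2,0,0,0],[0,0.0825,0.2,0,0,0]]

```text
time_s: 22.88
position: [0.5909, 0.1386, 0.1167]
tcp_rot: [[-1.0, 0.0, -0.006], [0.0, 1.0, -0.001], [0.006, -0.001, -1.0]]
force: [-0.2, -1.0, -1.2]
opening: 0.633
grasp_force: 30.0
```

```bash
python3 - <<'E'
from rig import imaging,bot
import cv2,numpy as np
f=imaging.capture('wrist'); cv2.imwrite('pics/w9.png',f['frame'][:,:,::-1]); print(bot.read_state()['position'])
E
```

```text
[0.5923732  0.13869012 0.11840789]
```

View pics/w9.png

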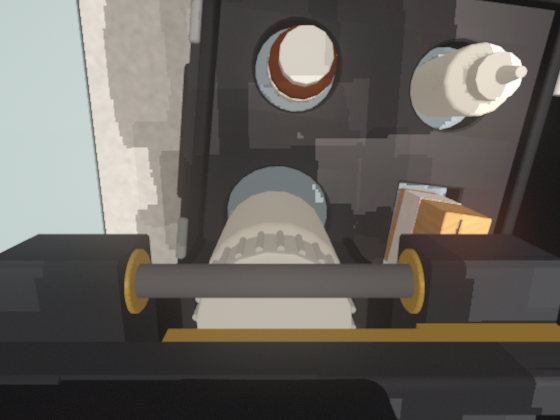

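The jar is centred over the large recess (278,200), with the carton in its slot and both bottles seated. I'll lower the jar.

To row units: 0.065 m is 0.1625, -0.001 m is -0.0025.

Emit:
play_rows:
  motion:
    - [[-0.0025,0,0.05,0,0,0],[-0.0025,0,0.1,0,0,0],[-0.0025,0,0.1325,0,0,0],[-0.0025,0,0.15,0,0,0],[-0.0025,0,0.1575,0,0,0],[-0.0025,0,0.1625,0,0,0],[-0.0025,0,0.1625,0,0,0],[-0.0025,0,0.1625,0,0,0]]

```text
time_s: 23.6
position: [0.5943, 0.1395, 0.0551]
tcp_rot: [[-1.0, -0.0, 0.002], [-0.0, 1.0, 0.0], [-0.002, 0.0, -1.0]]
force: [0.8, 0.4, -2.6]
opening: 0.634
grasp_force: 30.0
```

To row units: 0.001 m is 0.0025.

Emit:
play_rows:
  motion:
    - [[0,0,0.0025,0,0,0],[0,0,0.0025,0,0,0],[0,0,0.0025,0,0,0]]

```text
time_s: 23.85
position: [0.5938, 0.1395, 0.0537]
tcp_rot: [[-1.0, -0.0, 0.001], [-0.0, 1.0, 0.0], [-0.001, 0.0, -1.0]]
force: [1.0, -0.5, -1.3]
opening: 0.638
grasp_force: 30.0
```

To row units: 0.001 m is 0.0025.

Emit:
play_rows:
  motion:
    - [[0,0,0.0025,0,0,0],[0,0,0.0025,0,0,0],[0,0,0.0025,0,0,0]]

```text
time_s: 24.1
position: [0.5935, 0.1394, 0.0522]
tcp_rot: [[-1.0, -0.0, -0.0], [-0.0, 1.0, -0.0], [0.0, -0.0, -1.0]]
force: [0.2, -0.0, -1.8]
opening: 0.632
grasp_force: 30.0
```

To row units: 0.001 m is 0.0025.

Emit:
play_rows:
  motion:
    - [[0,0,0.0025,0,0,0],[0,0,0.0025,0,0,0],[0,0,0.0025,0,0,0]]

```text
time_s: 24.35
position: [0.5935, 0.1394, 0.0511]
tcp_rot: [[-1.0, -0.0, -0.0], [-0.0, 1.0, -0.0], [0.0, -0.0, -1.0]]
force: [-0.3, 0.2, -1.4]
opening: 0.638
grasp_force: 30.0
```

To row units: 0.001 m is 0.0025.

Emit:
play_rows:
  motion:
    - [[0,0,0.0025,0,0,0],[0,0,0.0025,0,0,0],[0,0,0.0025,0,0,0]]

```text
time_s: 24.6
position: [0.5935, 0.1394, 0.0502]
tcp_rot: [[-1.0, -0.0, -0.0], [-0.0, 1.0, -0.0], [0.0, -0.0, -1.0]]
force: [1.0, 0.1, -1.9]
opening: 0.633
grasp_force: 30.0
```

To row units: 0.001 m is 0.0025.

Emit:
play_rows:
  motion:
    - [[0,0,0.0025,0,0,0],[0,0,0.0025,0,0,0],[0,0,0.0025,0,0,0]]

```text
time_s: 24.85
position: [0.5937, 0.1394, 0.0498]
tcp_rot: [[-1.0, -0.0, 0.0], [-0.0, 1.0, 0.0], [-0.0, 0.0, -1.0]]
force: [-0.4, -0.9, 2.7]
opening: 0.637
grasp_force: 30.0
```

Contact at 0.050, the same height as the grasp on the mat. I'll release, lift and back away.

Emit:
play_rows:
  motion:
    - [[0,0,0,0,0,0],[0,0,0,0,0,0],[0,0,0,0,0,0],[0,0,0,0,0,0],[0,0,0,0,0,0],[0,0,0,0,0,0]]
  fingers: 0.074

```text
time_s: 25.35
position: [0.5936, 0.1394, 0.0491]
tcp_rot: [[-1.0, -0.0, -0.0], [-0.0, 1.0, 0.0], [0.0, 0.0, -1.0]]
force: [-0.2, -0.3, -0.4]
opening: 0.844
grasp_force: 0.0
```

To row units: -0.28 m is -0.7, -0.25 m is -0.625.

Emit:
play_rows:
  motion:
    - [[0,0,-0.05,0,0,0],[0,0,-0.125,0,0,0],[0,0,-0.225,0,0,0],[0,0,-0.325,0,0,0],[0,0,-0.425,0,0,0],[0,0,-0.525,0,0,0],[0,0,-0.625,0,0,0],[0,0,-0.7,0,0,0]]

```text
time_s: 26.02
position: [0.5942, 0.1395, 0.3333]
tcp_rot: [[-1.0, -0.0, 0.004], [-0.0, 1.0, 0.0], [-0.004, 0.0, -1.0]]
force: [1.4, 0.5, -0.7]
opening: 0.854
grasp_force: 0.0
```

To row units: -0.08 m is -0.2, -0.06 m is -0.15.

Emit:
play_rows:
  motion:
    - [[-0.075,0.05,0,0,0,0],[-0.15,0.075,0,0,0,0],[-0.2,0.1,0,0,0,0],[-0.2,0.125,0,0,0,0],[-0.2,0.125,0,0,0,0],[-0.2,0.125,0,0,0,0]]

```text
time_s: 26.52
position: [0.6723, 0.1898, 0.3285]
tcp_rot: [[-1.0, -0.001, -0.003], [-0.001, 1.0, -0.001], [0.003, -0.001, -1.0]]
force: [-0.2, -0.3, 0.7]
opening: 0.851
grasp_force: 0.0
```

```bash
python3 - <<'E'
from look import *
s=bot.read_state(); print(s['time_s'],s['position'],s['opening'])
J=[('carton','carton',(.604,.239),1),('dropper','dropper_1',(.505,.249),0),('jar','sample_jar',(.593,.139),0),('amber','amber_1',(.494,.15),0),('amber','amber_1',(.448,-.093),0),('dropper','dropper_1',(.558,-.359),0)]
D,ks=look(['wrist','scene','top'],'w10',J)
a=D['wrist']['frame'][:,:,::-1]; b=cv2.resize(D['scene']['frame'][190:300,60:400,::-1],(560,181))
cv2.imwrite('pics/fin.png',np.vstack([a,b[:180]]))
E
```

```text
26.5167 [0.67233811 0.1898094  0.3284611 ] 0.8511541528679335
carton ['wrist', 'scene'] [ 0.6027  0.2377  0.0014 -0.2169] 0.166
dropper ['scene'] [0.5045 0.2463 0.0096] 0.254
jar ['wrist', 'scene', 'top'] [0.5942 0.1377 0.0012] 0.105
amber ['scene', 'top'] [0.4961 0.1503 0.0055] 0.522
amber ['scene', 'top'] [ 0.4448 -0.093   0.004 ] 0.221
dropper ['scene', 'top'] [ 0.5565 -0.3591  0.0039] 0.234
```

View pics/fin.png

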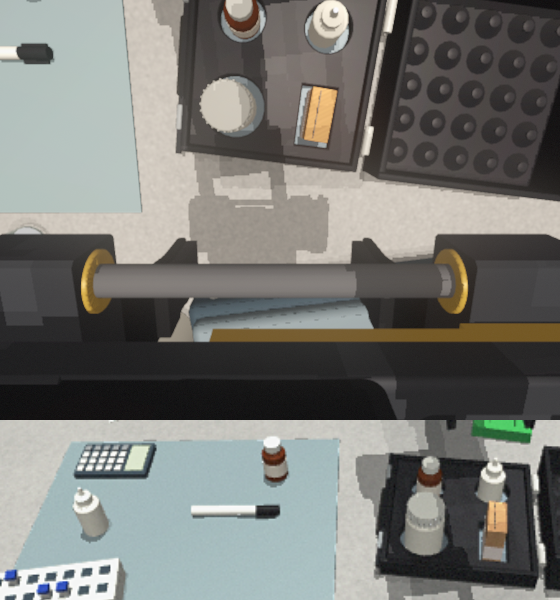

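The final picture shows the jar (232,105), carton (318,115), dropper (328,22) and packed amber (242,15) all upright in their recesses. The spare bottles haven't moved and the arm is clear, so I'll hand it in.

```bash
python3 -c "
from rig import bot
print(bot.hand_in())"
```

```text
the job is handed in; nothing more can be done
None
```

The case is packed and handed in at about 26.5 s: the jar, carton and dropper I placed stand upright in their recesses beside the amber bottle already there, and both spares are where they started; the hand-in returned no verdict.

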